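# Unlock and level the proofing bed, and keep it pressed on its foot

## Task

Slide the blue grip of the lock along its track to the green mark, so that the notch in the lock lies under the bed's red tongue. Then take the orange knob, press the sprung print bed down until its screw foot bears on the brass seat, and turn the knob while pressing until the bubble of the spirit level lies centred between its two black lines. Do not let go: the program finishes while the gripper is still pressing the bed down on its foot with the bubble centred; leave the tools and materials round the stand where they are.

Things in the scene. Friction and masses are not known exactly. Their poses are not given: they have to be found in the camera images.
- levelling_stand: Fixed grey base plate: x -125 to +85 mm, y -145 to +145 mm, 10 mm thick, on 8 mm feet. Origin at its underside; x points away from the robot, y left, z up. The bed's hinge lies along x at y +125, z 34 mm; the orange knob at x 0, y -85; the lock along the near edge (x -95); the spirit level on the bed at x -32, y +45. The foot is under the knob.
- print_bed: Plywood bed with white sheet, 140x240x10 mm; origin on its hinge, axes those of the stand when level; top then 48 mm above the table. A spring lifts it to a stop 10 mm above level at the knob; pushing down there takes 3 N, 5 N at level, any more bears on the foot. Red tongue, 6 mm wide, 155 mm from the hinge: without the lock's notch under it the bed sinks only 2 mm. Carries knob, foot, level.
- slide_lock (a joint): Position of the lock along its track in m, 0 to 0.07, growing along the stand's +y (left). It starts between 0 and 0.03; at the green mark, where its 18 mm wide notch is centred under the tongue, it reads 0.045. It stays where it is left; moving it takes about 2 N.
- lock_grip (a point): On the lock's upright blue grip, 69 mm above the table, where to take it. The grip is 24 mm along x, 16 mm along y; its top is 10.5 mm above this point; 25 mm below is the flat steel bar that carries it (top 44 mm above the table). A white line on it is the pointer. Axes those of the stand. Free room for fingers on its left and right (closing along y); the bed is on its far side.
- lock_mark (a point): Where lock_grip is when the lock stands at the green mark. The mark is a green stripe on the base and the near guide, below this point on the near side. Axes those of the stand.
- knob_grip (a point): On the knob's axis, 77 mm above the table when the bed is level (87 mm while it is up). The knob is an orange bar, 50 mm along this point's x, 16 mm thick along its y, from 19 mm below to 7.5 mm above this point, on a dark round flange of 60 mm diameter (top 19 mm below this point); fingers closed on the bar can press on the flange. Turns with the knob.
- knob (a joint): Knob angle in rad, counter-clockwise from above positive; starts at -0.1 to 0.3, limits -0.4 and 2.0; at 0 its bar lies along the stand's x. Counter-clockwise draws the foot up 5 mm per rad, so the pressed bed and knob sink. Takes 0.2 to 0.35 N m; stays where left. Pressed at the start, the bed is still high at the knob; level comes between 0.7 and 1.3, and only the bubble tells where.
- bubble (a joint): Bubble position in m: 0 centred, positive towards the knob (knob end high). 0.6 m per rad of bed tilt: 2.9 mm per mm of height at the knob, about 14 mm per rad of knob while the foot is pressed on its seat; 0.029 when the bed is up. The pale bubble is 14 mm long; the inner edges of the two black lines are 22 mm apart.
- level_middle (a point): Top of the spirit level midway between its two black lines, 58 mm above the table when level; the level (yellow-green strip 100 mm long, 16 mm wide, with black end caps) lies along y. Axes those of the bed.
- foot: Steel screw foot under the knob, 12 mm thick with a round end; origin at its lowest point. Hidden from above by the bed.
- foot_seat: Fixed brass seat under the foot, 28 mm across; origin 8 mm below its top. Its height differs by up to 1.2 mm either way from one time to the next.
- eraser: White eraser in a blue sleeve, 21x45x13 mm, left of the stand; a bystander to be left alone. Origin under its middle.
- paint_tube: Paint tube with a yellow band, 114x29x22 mm, lying on the glass palette behind the stand; a bystander to be left alone. Origin under its middle.
- masking_tape: Roll of masking tape lying flat, 96 mm across, 25 mm high, left of the stand; a bystander to be left alone. Origin under its middle.
- clip: Black paper clip with wire handles, 58x50x26 mm, at the front right; a bystander to be left alone. Origin under its middle.
- sanding_block: Brown sanding block, 42x72x30 mm, right of the stand; a bystander to be left alone. Origin under its middle.

How it is judged:
By the outcome, as a careful person would: the job done as asked, in the order asked, and still so for the second after the job is handed in, while the arm keeps its last pose, push and grip.
It also fails if it takes over 40 s, if anything falls off the work surface, if the arm or the gripper's body presses on something with over 40 N, if the wrist force passes 120 N, or if a joint passes its speed limit or range.

## Robot

A 7-joint arm with a two-finger parallel gripper is mounted at the origin on a cart in front of the work surface, level with it; the furniture and walls round the work are solid. World frame = base frame: x ahead of the robot, y to its left, z up, the work surface at z = 0. Lengths are in m, angles in rad, forces in N, time in s.
With the tool pointing down it reaches from about 0.425 to 0.975 m from the base axis. Payload 16.7 kg.
Tool frame: the origin (TCP) lies at the very end of the fingers, on their centre line; the grasp point (between the pads) lies 19 mm behind it; z points along the fingers, x is the direction in which the jaws open and shut, and the axes are right-handed (so a half turn about z gives the same grasp; the last joint's range is limited). The gripper opens to 85 mm and grips with 20 to 120 N. Pads are 22 mm wide; open, the fingers measure 114 mm over their backs; the gripper's body (76 mm by 85 mm) begins 54 mm behind the grasp point. The pads swing forward as they close: fully open they stand 13 mm farther back than shut.
Start: joints at [1.139, 0.426, 0.074, 1.606, -0.034, 1.111, -0.067], TCP at [0.188, -0.648, 0.231] pointing down, gripper open.
Joint ranges: [-2.85, 2.85], [-0.5, 2.14], [-1.23, 1.37], [0.21, 2.46], [-1.02, 4.16], [0.16, 2.05], [-2.73, 2.73]. Speed limits (rad/s): [1.89, 1.89, 2.39, 2.39, 3.01, 3.01, 3.01].

## Interface

Orientations are given as a rotation vector (axis times angle).
In Python, from cell import ctrl, eyes gives the robot as it stands.
- The arm moves only by the tool carry_out, never from a script. Its argument "commands" is text: rows parted by semicolons, each of 5 numbers parted by spaces: the shift along the tool's x, y, z normalised to -1 to 1, where 1 is 100 mm, then the turn about the tool's z normalised to -1 to 1, where 1 is 0.12 rad, then the closure, from 0 (fully open) to 1 (shut). A call has 1 to 12 rows; each row shifts and turns the commanded pose from where the row before left it, along the tool's axes as they then stand; what a row does not reach is not made up. A row lasts 1/12 s, in which the tool goes at most 41.7 mm and 7.16 degrees, less where a joint would pass 70% of its speed; a pose out of reach is approached as far as the arm can. A call with a number of a shift or a turn outside -1 to 1 is refused whole. A call with a gripper value outside its range is refused whole. The fingers move at their own pace and stop on an object; the grip force is fixed at half the most. Time passes only in rows, so rows that do not move let the fingers close. It gives the time, the measured TCP pose, the force and the opening at its end, in the units of the state.
- ctrl.state(): the state, without advancing time (a new reading comes with each control period).
- eyes.camera(name): name is "scene" or "top" or "wrist"; returns a dict with "frame" (420x560x3 uint8, blue, green, red), "z_map" (420x560 float32, m along the optical axis (not along the pixel's ray), 0 where there is no reading), "camera_matrix" (3x3 intrinsics, pixels), "rvec" (rotation vector, rad) and "tvec" (3), from world to camera coordinates, as OpenCV has them; the wrist camera has in their place "hand_eye" (4x4, takes a point from camera to tool coordinates, whose origin is the TCP and whose axes are the tool frame's). Camera axes: x right, y down, z forward; pixel columns grow to the right and rows downward; lengths in m; the calibration is good to about 2 mm. The wrist camera is an equidistant fisheye: a pixel r from the principal point sees the ray r / f radians off the axis. A picture is of the moment at which its call begins: read the wrist's pose just before it.
- ctrl.hand_in(): hands the job in, once; it reports no verdict.
The state is a dict: "clock": time; "joints": joint angles; "dq": joint speeds; "joint_efforts": joint torques, N m; "eef_pos": TCP position; "tool_rot": TCP orientation; "force": force on the tool from outside, world axes, zero at the start; "wrist_torque": the same for the moment, N m; "grip_width": opening from 0.0 (shut) to 1.0 (fully open).
Only numpy, scipy, OpenCV 4.12 (cv2) and the standard library are available. Lean on these libraries where they do the work, as an engineer would, in place of code of your own. Each camera call takes 0.05 s, during which the arm holds its last target.

## Working session

There is one attempt and no reset: what is moved stays moved. The work goes in short steps, Python scripts to look and compute and a tool call to move; the robot and the scene stay as the last step left them, time stands still between calls to the robot, and variables do not carry over. Pictures are saved under pics/ and viewed, and the job is handed in when it is done.

Besides the shell and the picture viewer there is one more tool, called after "Emit:" as name(argument=value, ...), one argument or row to a line, values as JSON. carry_out: Moves the arm, as the interface text tells. Scaled input: -1 to 1 covers 100 mm each way for a shift and 0.12 rad each way for a turn. Its arguments: {"type":"object","properties":{"commands":{"type":"string"}},"required":["commands"]}

```bash
mkdir -p pics; ls
cat > h.py <<'E'
import numpy as np, cv2
from cell import ctrl, eyes
def snap(n,f):
    c=eyes.camera(n); cv2.imwrite('pics/'+f+'.png',c['frame']); np.savez('pics/'+f+'.npz',**{k:np.asarray(v) for k,v in c.items()}); return c
def load(f): return dict(np.load('pics/'+f+'.npz'))
def px(c,u,v,z=None):
    """pixel->world; at world height z if given, else depth"""
    K=c['camera_matrix'];R=cv2.Rodrigues(c['rvec'])[0];t=c['tvec'].ravel()
    r=np.array([(u-K[0,2])/K[0,0],(v-K[1,2])/K[1,1],1.]); o=-R.T@t; d=R.T@r
    s=c['z_map'][int(round(v)),int(round(u))] if z is None else (z-o[2])/d[2]
    return o+s*d
def proj(c,p):
    return cv2.projectPoints(np.float64([p]),c['rvec'],c['tvec'],c['camera_matrix'],None)[0].ravel()
E
python3 - <<'E'
from h import *
s=ctrl.state(); print(s)
snap('scene','s0');snap('top','t0')
E
```

```text
pics
{'clock': 0.0, 'joints': array([ 1.13947999,  0.42669197,  0.07383883,  1.60660442, -0.03411732,
        1.11078226, -0.06708106]), 'dq': array([-0.00121193, -0.00254548, -0.00063817,  0.00111826,  0.00174366,
       -0.00012174,  0.00057786]), 'joint_efforts': array([-3.47307459e-04, -9.49833298e+01,  3.76060009e+00, -4.63522589e+01,
        1.94203528e-02,  1.01234295e-02,  7.73523709e-06]), 'eef_pos': array([ 0.18759233, -0.64799348,  0.23063807]), 'tool_rot': array([-2.51085431e+00,  1.88704160e+00,  1.60194316e-03]), 'force': array([ 0.91804237,  0.24865633, -0.3341059 ]), 'wrist_torque': array([0.02765457, 0.04386049, 0.00762409]), 'grip_width': 0.9973573509425363}
```

View pics/s0.png

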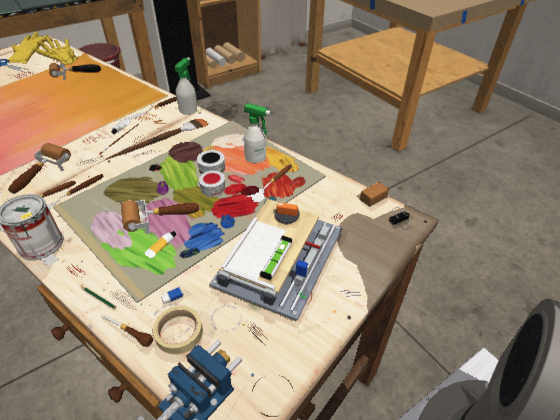

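View pics/t0.png

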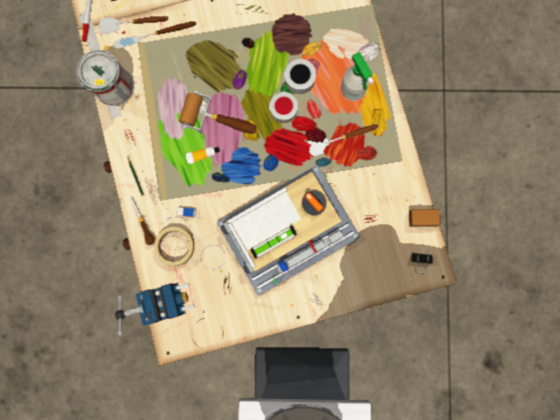

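The scene and top views show the stand near (285,230) in top, turned about 30°. The knob is at about (314,202), the blue grip at (283,265), the red tongue at (312,246) and the green mark at about (275,283). I'll enlarge these.

Run:
```python
from h import *
c=load('t0'); f=c['frame'][160:300,210:370]; cv2.imwrite('pics/t0z.png',cv2.resize(f,None,fx=5,fy=4.2 if 0 else 5 if 0 else 4.28,interpolation=cv2.INTER_CUBIC) if 0 else cv2.resize(f,(640,560),interpolation=cv2.INTER_CUBIC))
c=load('s0'); f=c['frame'][190:330,200:360]; cv2.imwrite('pics/s0z.png',cv2.resize(f,(640,560),interpolation=cv2.INTER_CUBIC))
```

```text
(no output)
```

View pics/t0z.png

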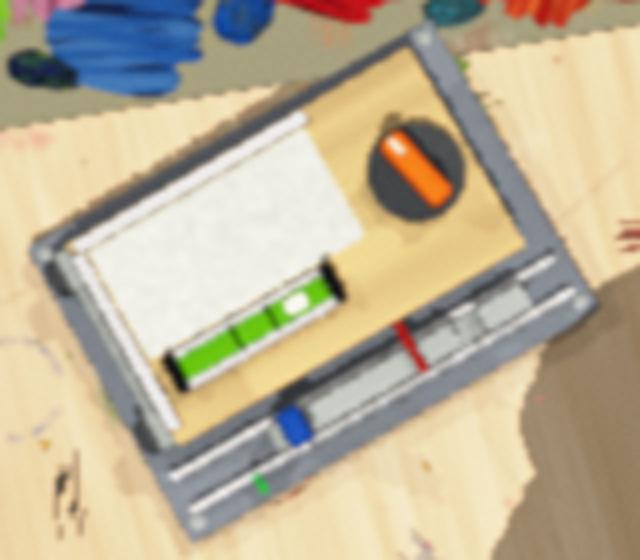

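View pics/s0z.png

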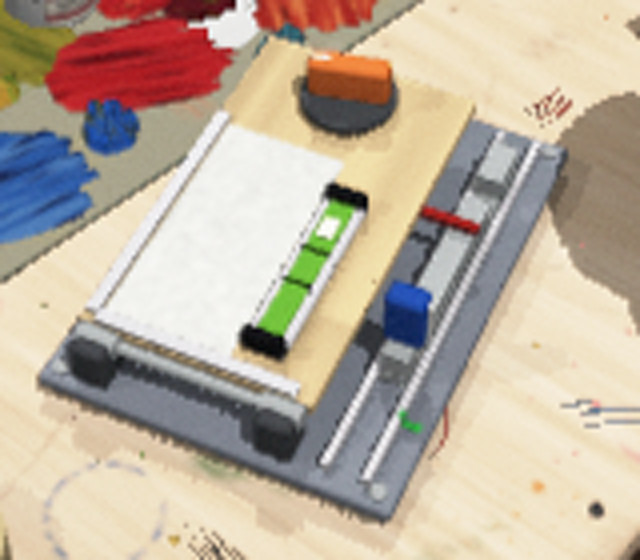

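```bash
cat > fit.py <<'E'
from h import *
from scipy.optimize import least_squares
c=load('t0')
P=lambda u,v,z:px(c,210+u/4,160+v/4,z)
cr=[((-125,145),(195,540)),((-125,-145),(597,302)),((85,-145),(430,25)),((85,145),(38,245))]
W=np.array([P(*b,.018)[:2] for a,b in cr]);S=np.array([a for a,b in cr])/1e3
def tr(q,s): 
    cs,sn=np.cos(q[2]),np.sin(q[2]); return q[:2]+np.array(s)@np.array([[cs,-sn],[sn,cs]]).T
r=least_squares(lambda q:(tr(q,S)-W).ravel(),[.6,0,-.0])
q=r.x
E
python3 - <<'E'
from fit import *
print(W,q,r.fun.reshape(-1,2)*1e3)
def inv(w):
    cs,sn=np.cos(q[2]),np.sin(q[2]); return (np.array(w[:2])-q[:2])@np.array([[cs,-sn],[sn,cs]])
for n,a in dict(knobtop=(417,168,.0945),k1=(393,140,.0945),k2=(442,197,.0945),grip=(295,423,.0795),green=(262,485,.018),tong=(410,345,.05),bub=(296,302,.065)).items():
    print(n,P(*a),inv(P(*a))*1e3)
c2=load('s0')
for n,a in dict(knob=(350,65),grip=(408,295),green=(410,422)).items():
    p=px(c2,200+a[0]/4,190+a[1]/4); print(n,p,inv(p)*1e3)
for n,a in dict(knob=(417,168),grip=(295,423)).items():
    p=px(c,210+a[0]/4,160+a[1]/4); print(n,p,inv(p)*1e3)
print(tr(q,[0,-.085]),tr(q,[-.095,0]))
E
```

```text
[[ 0.40266712  0.11444943]
 [ 0.5503757  -0.12975144]
 [ 0.72203228 -0.02625529]
 [ 0.58173665  0.21493334]] [0.58143353 0.05349816 0.53252166] [[-2.54236094  0.5070859 ]
 [-3.01579031 -5.13561781]
 [ 6.2488377  -2.01319938]
 [-0.69068645  6.64173129]]
knobtop [ 0.62218954 -0.01650786  0.0945    ] [ -0.43006869 -81.00438117]
k1 [ 0.63851698 -0.0023955   0.0945    ] [ 20.80145838 -77.13572901]
k2 [ 0.60533599 -0.03115871  0.0945    ] [-22.38824768 -85.06984665]
grip [0.47363716 0.05298288 0.0795    ] [-93.13137112  54.28509016]
green [0.43636925 0.07418498 0.018     ] [-114.47430929   91.47252621]
tong [ 0.52119142 -0.0144334   0.05      ] [-86.38971102 -27.9396806 ]
bub [0.54517782 0.0537226  0.065     ] [-31.1214166   18.60066228]
knob [ 0.62169867 -0.01483664  0.09355777] [-4.47368013e-03 -7.93153615e+01]
grip [0.47090459 0.05546007 0.08141701] [-94.22787312  57.80661189]
green [0.43978637 0.07392091 0.01935268] [-111.66443057   89.51012443]
knob [ 0.62214878 -0.01649841  0.09481399] [ -0.46038634 -80.97554953]
grip [0.47363854 0.05298663 0.07935459] [-93.12827665  54.28762691]
[ 0.62458866 -0.01973185] [0.49958822 0.00526595]
```

```bash
cat >> fit.py <<'E'
from scipy.spatial.transform import Rotation as Ro
def ang(v): return np.degrees(np.arctan2(v[1],v[0]))
def plan(pos,yaw=None):
    """shift in tool axes (units of 100mm) to world pos, yaw=world angle(rad) of tool x"""
    s=ctrl.state();R=Ro.from_rotvec(s['tool_rot']).as_matrix();d=R.T@(np.array(pos)-s['eef_pos'])
    print('tcp',s['eef_pos'].round(4),'xdir',ang(R[:,0]).round(2),'zdir',R[:,2].round(3),'j',s['joints'].round(3),'F',s['force'].round(1),'g',round(s['grip_width'],3),'t',round(s['clock'],2))
    print('tool shift (100mm)',(d*10).round(3))
E
python3 - <<'E'
from fit import *
print('yaw',np.degrees(q[2]))
for z,a,b in [(.064,(175,368),(333,280)),(.044,(172,476),(553,258)),(.044,(193,510),(575,293)),(.018,(195,540),(597,302)),(.05,(175,440),(523,243)),(.018,(38,245),(430,25))]:
    print(ang(P(*a,z)-P(*b,z))-90)
plan([.472,.054,.16])
print(ang(P(393,140,.0945)-P(442,197,.0945)))
E
```

```text
yaw 30.511243477672007
29.819867210002755
30.3884636318179
30.16943987118502
31.16828057917465
30.15518386942118
30.18588964369407
tcp [ 0.1876 -0.648   0.2307] xdir -73.85 zdir [-0.     0.001 -1.   ] j [ 1.139  0.427  0.074  1.607 -0.034  1.111 -0.067] F [-0.4 -0.2 -0.1] g 1.001 t 0.1
tool shift (100mm) [-5.951 -4.684  0.713]
40.92064167359755
```

Emit:
carry_out(
  commands="-0.29 -0.27 0 0 0;-0.29 -0.27 0 0 0;-0.29 -0.27 0 0 0;-0.29 -0.27 0 0 0;-0.29 -0.27 0 0 0;-0.29 -0.27 0 0 0;-0.29 -0.27 0 0 0;-0.29 -0.27 0 0 0;-0.29 -0.27 0 0 0;-0.29 -0.27 0 0 0;-0.29 -0.27 0 0 0;-0.29 -0.27 0 0 0",
)

```text
clock: 1.1
eef_pos: [0.4024, -0.2221, 0.2314]
tool_rot: [2.511, -1.888, 0.0]
force: [1.7, -1.2, 0.3]
grip_width: 1.002
```

```bash
python3 -c "
from fit import *
plan([.472,.054,.16])"
```

```text
tcp [ 0.4024 -0.2221  0.2314] xdir -73.87 zdir [ 0. -0. -1.] j [ 0.582  0.082 -0.229  2.057  0.022  1.004 -0.947] F [ 1.7 -1.2  0.3] g 1.002 t 1.1
tool shift (100mm) [-2.46  -1.436  0.713]
```

Emit:
carry_out(
  commands="-0.31 -0.18 0 0 0;-0.31 -0.18 0 0 0;-0.31 -0.18 0.05 0 0;-0.31 -0.18 0.1 0 0;-0.31 -0.18 0.1 0 0;-0.31 -0.18 0.1 0 0;-0.3 -0.18 0.1 0 0;-0.3 -0.18 0.1 0 0;0 0 0 -0.68 0;0 0 0 -0.68 0;0 0 0 -0.68 0;0 0 0 0 0",
)

```text
clock: 2.1
eef_pos: [0.4718, 0.0526, 0.176]
tool_rot: [2.726, -1.56, -0.001]
force: [0.5, 0.6, 0.5]
grip_width: 1.001
```

```bash
python3 -c "
from fit import *
plan([.472,.054,.16]); snap('wrist','w1'); snap('scene','s1')
print(load('w1')['camera_matrix'],load('w1')['hand_eye'].round(3))"
```

```text
tcp [0.4718 0.0526 0.176 ] xdir -59.56 zdir [-0.001  0.    -1.   ] j [ 0.221  0.202 -0.518  2.073  0.127  0.897 -1.407] F [0.5 0.6 0.5] g 1.001 t 2.1
tool shift (100mm) [-0.012 -0.009  0.16 ]
[[325.1922621    0.         273.62855189]
 [  0.         325.1922621  213.63168986]
 [  0.           0.           1.        ]] [[ 1.     0.    -0.001  0.   ]
 [ 0.     0.963  0.27  -0.068]
 [ 0.001 -0.27   0.963 -0.141]
 [ 0.     0.     0.     1.   ]]
```

View pics/w1.png

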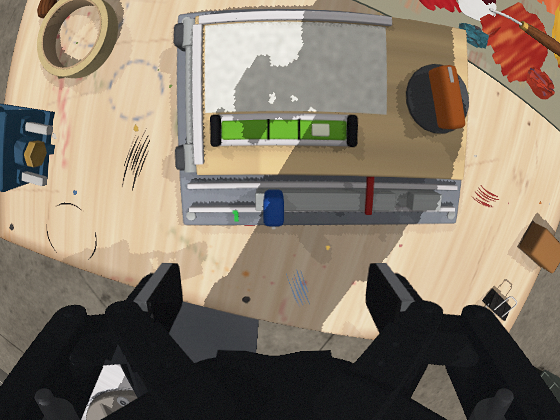

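The wrist view shows the blue grip at about (273,205), the green mark at about (237,215), the tongue at (369,195), the bubble at (320,129), and the knob bar at (447,98).

```bash
cat >> fit.py <<'E'
def wray(c,u,v):
    K=c['camera_matrix'];dx,dy=(u-K[0,2])/K[0,0],(v-K[1,2])/K[1,1];th=np.hypot(dx,dy)
    s=np.sin(th)/th if th>0 else 1; return np.array([dx*s,dy*s,np.cos(th)])
def wpx(c,st,u,v,z=None):
    r=wray(c,u,v);H=c['hand_eye'];R=Ro.from_rotvec(st['tool_rot']).as_matrix()
    o=st['eef_pos']+R@H[:3,3]; d=R@H[:3,:3]@r
    s=c['z_map'][int(round(v)),int(round(u))]/r[2] if z is None else (z-o[2])/d[2]
    return o+s*d
def inv(w,q=q):
    cs,sn=np.cos(q[2]),np.sin(q[2]); return (np.array(w[:2])-q[:2])@np.array([[cs,-sn],[sn,cs]])
def wsnap(f):
    import pickle
    st=ctrl.state(); c=snap('wrist',f); pickle.dump(st,open('pics/'+f+'.pkl','wb')); return c,st
def wload(f):
    import pickle
    return load(f),pickle.load(open('pics/'+f+'.pkl','rb'))
def crop(f,u0,u1,v0,v1,k,out):
    im=cv2.imread('pics/'+f+'.png')[v0:v1,u0:u1]; cv2.imwrite('pics/'+out+'.png',cv2.resize(im,None,fx=k,fy=k,interpolation=cv2.INTER_CUBIC))
E
python3 -c "
from fit import *
import pickle
pickle.dump(ctrl.state(),open('pics/w1.pkl','wb'))
crop('w1',190,310,160,240,6,'w1z')
crop('w1',395,475,50,140,6,'w1k')
"
```

```text
(no output)
```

View pics/w1z.png

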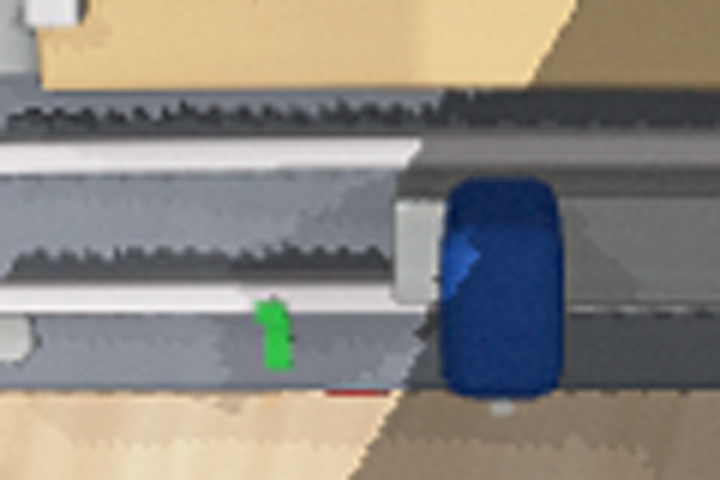

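View pics/w1k.png

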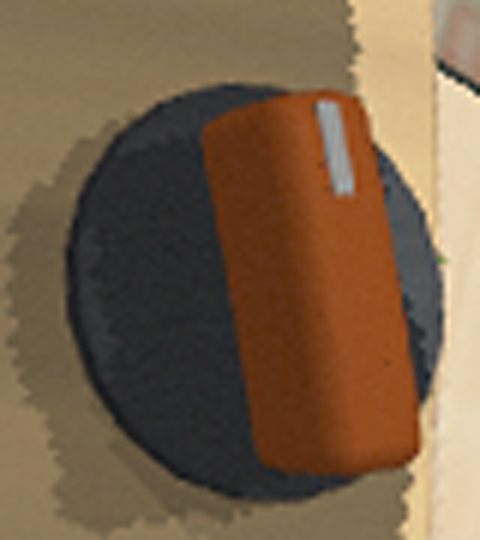

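Run:
```python
from fit import *
c,st=wload('w1')
q2=np.array([*q[:2],np.radians(30.2)])
for n,u,v,z in [('grip',273.8,212.5,.0795),('gripd',273.8,212.5,None),('pointer',190+500/6,160+408/6,None),('greenb',190+279/6,160+342/6,.018),('greenb_d',190+279/6,160+342/6,None),('greeng_d',190+271/6,160+310/6,None),('tongue',369,195,None),('tongue n',369,208,None),
 ('knob',395+335/6,50+285/6,.0945),('knobd',395+335/6,50+285/6,None),('barfar',395+320/6,50+100/6,.0945),('barnear',395+385/6,50+465/6,.0945),('bed cornerR',463,178,None),('plate nearL',184,223,.018),('plate nearR',456,223,.018),('lv cap L',215,130,None),('lv cap R',352,130,None)]:
    p=wpx(c,st,u,v,z); print(n,p.round(4),(inv(p,q2)*1e3).round(1))
print(c['z_map'][205:220,274])
```

```text
grip [0.4743 0.0534 0.0795] [-92.6  53.8]
gripd [0.4741 0.0533 0.0786] [-92.9  53.8]
pointer [0.4618 0.0467 0.074 ] [-106.8   54.2]
greenb [0.4377 0.0738 0.018 ] [-114.    89.8]
greenb_d [0.4374 0.0738 0.0171] [-114.2   90. ]
greeng_d [0.4442 0.0777 0.0261] [-106.4   89.9]
tongue [ 0.5221 -0.0142  0.0499] [-85.3 -28.6]
tongue n [ 0.5124 -0.0209  0.0495] [-97.1 -29.6]
knob [ 0.621  -0.0143  0.0945] [  0.1 -78.5]
knobd [ 0.6213 -0.0146  0.0937] [  0.2 -79. ]
barfar [ 6.403e-01 -6.000e-04  9.450e-02] [ 23.7 -76.4]
barnear [ 0.6061 -0.0327  0.0945] [-22.  -86.9]
bed cornerR [ 0.5953 -0.1206 -0.0013] [ -75.6 -157.5]
plate nearL [0.4058 0.1165 0.018 ] [-120.1  142.8]
plate nearR [ 0.5479 -0.1313  0.018 ] [-121.9 -142.9]
lv cap L [0.5054 0.1244 0.0631] [-30.1  99.6]
lv cap R [0.5591 0.0326 0.0681] [-29.8  -6.8]
[0.24612759 0.24541311 0.         0.24646269 0.24690601 0.24732992
 0.24833775 0.24766995 0.2480949  0.2484267  0.24896902 0.24821706
 0.24909155 0.24847583 0.24991828]
```

```bash
python3 -c "
from fit import *
plan([.4742,.0533,.052])"
```

```text
tcp [0.472  0.0522 0.1762] xdir -60.01 zdir [-0.  0. -1.] j [ 0.221  0.201 -0.517  2.073  0.127  0.897 -1.414] F [-0.1  0.5  0.1] g 1.005 t 2.2
tool shift (100mm) [ 0.002 -0.025  1.242]
```

Emit:
carry_out(
  commands="0 -0.025 0.3 0 0;0 0 0.3 0 0;0 0 0.3 0 0;0 0 0.24 0 0.3;0 0 0.1 0 0.6;0 0 0 0 1;0 0 0 0 1;0 0 0 0 1;0 0 0 0 1",
)

```text
clock: 2.95
eef_pos: [0.4753, 0.0537, 0.0539]
tool_rot: [-2.721, 1.567, -0.003]
force: [-4.8, -0.4, 14.0]
grip_width: 0.174
```

```bash
python3 -c "
from fit import *
wsnap('w2');plan([.4742,.0533,.052])
crop('w2',160,360,160,300,4,'w2z')"
```

```text
tcp [0.4752 0.0537 0.0539] xdir -59.85 zdir [ 0.003 -0.    -1.   ] j [ 0.141  0.397 -0.456  2.162  0.291  0.638 -1.564] F [-0.3 -0.2  6.9] g 0.177 t 3.0
tool shift (100mm) [-0.002  0.011  0.019]
```

View pics/w2.png

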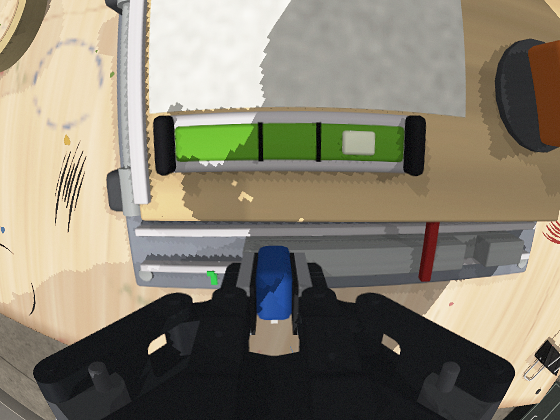

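Emit:
carry_out(
  commands="0 0 -0.01 0 1;-0.06 0 0 0 1;-0.06 0 0 0 1;-0.06 0 0 0 1;-0.06 0 0 0 1;-0.06 0 0 0 1;-0.06 0 0 0 1;0 0 0 0 1;0 0 0 0 1",
)

```text
clock: 3.75
eef_pos: [0.4565, 0.0854, 0.0539]
tool_rot: [-2.723, 1.565, -0.001]
force: [0.5, 2.6, 8.5]
grip_width: 0.175
```

```bash
python3 -c "
from fit import *
wsnap('w3');plan([.4742,.0533,.052]);snap('scene','s3')
s=ctrl.state(); print(inv(s['eef_pos'],[*q[:2],np.radians(30.2)])-inv([.4752,.0537],[*q[:2],np.radians(30.2)]))
crop('s3',240,340,230,330,6,'s3z')"
```

```text
tcp [0.4566 0.0852 0.0539] xdir -59.8 zdir [ 0.001  0.    -1.   ] j [ 0.08   0.381 -0.469  2.19   0.29   0.628 -1.64 ] F [0.3 2.4 8. ] g 0.176 t 3.8
tool shift (100mm) [0.365 0.008 0.019]
[-0.00025161  0.03654094]
```

View pics/w3.png

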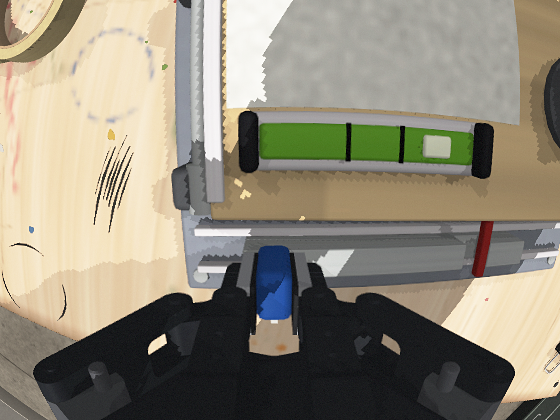

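View pics/s3z.png

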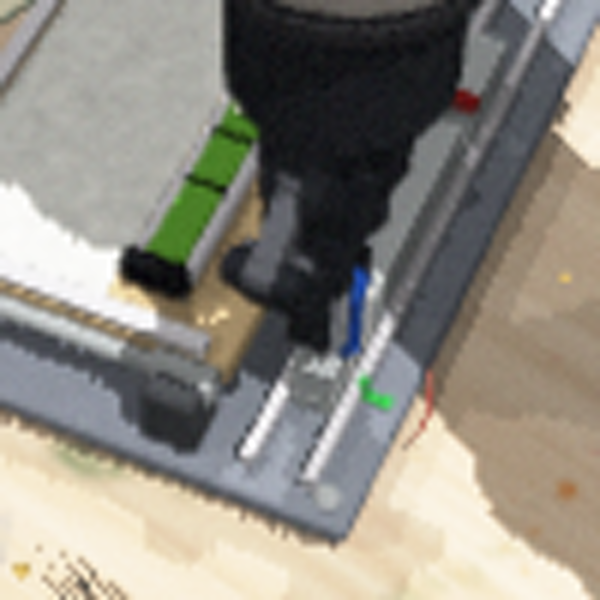

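Emit:
carry_out(
  commands="0 0 0 0 0.5;0 0 0 0 0.3;0 0 0 0 0;0 0 -0.1 0 0;0 0 -0.3 0 0;0 0 -0.3 0 0;0 0 -0.3 0 0;0 0 0 0 0",
)

```text
clock: 4.52
eef_pos: [0.4583, 0.0855, 0.1588]
tool_rot: [-2.719, 1.565, -0.008]
force: [1.6, 0.1, 0.5]
grip_width: 0.997
```

```bash
python3 -c "
from fit import *
wsnap('w4');plan([.4742,.0533,.052]);
crop('w4',200,440,150,260,3,'w4z')"
```

```text
tcp [0.4576 0.085  0.1566] xdir -59.86 zdir [ 0.005  0.    -1.   ] j [ 0.16   0.213 -0.536  2.114  0.147  0.845 -1.507] F [ 0.4  0.3 -0.2] g 1.001 t 4.57
tool shift (100mm) [0.355 0.02  1.046]
```

View pics/w4z.png

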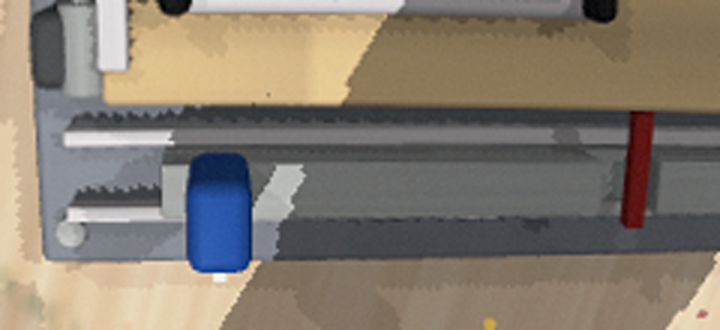

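Run:
```python
from fit import *
c,st=wload('w4'); q2=np.array([*q[:2],np.radians(30.2)])
for n,u,v,z in [('grip',219,237,.0795),('pointer',220,277,None),('notchL',605,190,.044),('notchR',658,190,.044),('tongue',640,160,None),('tongue',636,190,None),('tongue',633,218,None),('tongue',636,190,.05)]:
    p=wpx(c,st,200+u/3,150+v/3,z); print(n,p.round(4),(inv(p,q2)*1e3).round(1))
crop('w4',380,440,175,235,10,'w4n')
```

```text
grip [0.4545 0.0836 0.0795] [-94.5  89.9]
pointer [0.4444 0.0774 0.0748] [-106.4   89.6]
notchL [ 0.5119 -0.0114  0.044 ] [-92.7 -21.1]
notchR [ 0.5206 -0.0264  0.044 ] [-92.8 -38.5]
tongue [ 0.5247 -0.0135  0.0484] [-82.7 -29.4]
tongue [ 0.5169 -0.0173  0.0492] [-91.3 -28.7]
tongue [ 0.5098 -0.0208  0.0504] [-99.3 -28.2]
tongue [ 0.5169 -0.0168  0.05  ] [-91.1 -28.3]
```

View pics/w4n.png

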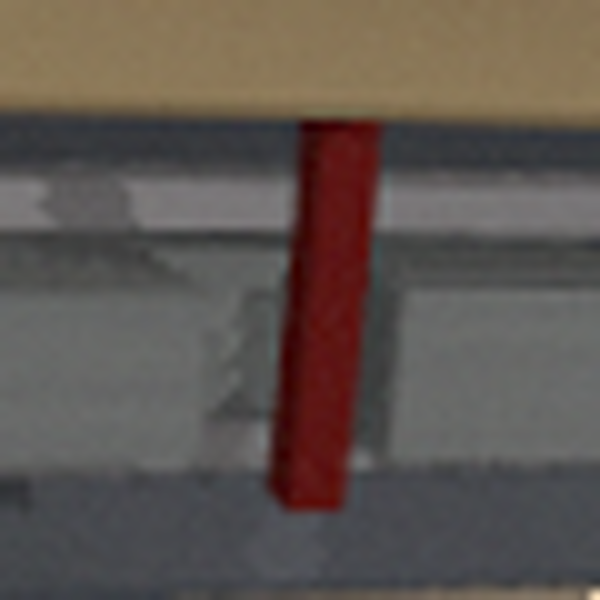

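```bash
python3 -c "
from fit import *
q2=np.array([*q[:2],np.radians(30.2)])
t=tr(q2,[.0005,-.081]);print(t)
plan([*t,.175])"
```

```text
[ 0.62261028 -0.01625659]
tcp [0.4576 0.085  0.1566] xdir -59.86 zdir [ 0.005  0.    -1.   ] j [ 0.16   0.213 -0.536  2.114  0.147  0.845 -1.507] F [ 0.4  0.3 -0.2] g 1.001 t 4.57
tool shift (100mm) [ 1.704 -0.92  -0.177]
```

Emit:
carry_out(
  commands="0 0 -0.17 0 0;0.28 -0.15 0 0 0;0.28 -0.15 0 0 0;0.28 -0.15 0 0 0;0.28 -0.15 0 0 0;0.28 -0.16 0 0 0;0.3 -0.16 0 0 0;0 0 0 -0.86 0;0 0 0 -0.86 0;0 0 0 0 0;0 0 0 0 0",
)

```text
clock: 5.48
eef_pos: [0.6206, -0.016, 0.1699]
tool_rot: [2.868, -1.282, -0.002]
force: [0.0, -0.1, -0.1]
grip_width: 0.997
```

```bash
python3 -c "
from fit import *
wsnap('w5');plan([ 0.62261028 ,-0.01625659,.175]);
"
```

```text
tcp [ 0.6206 -0.016   0.1701] xdir -48.21 zdir [-0.001  0.    -1.   ] j [ 0.291  0.439 -0.478  1.765  0.235  0.995 -1.119] F [ 0.3  0.2 -0.3] g 1.004 t 5.53
tool shift (100mm) [ 0.015 -0.013 -0.049]
```

View pics/w5.png

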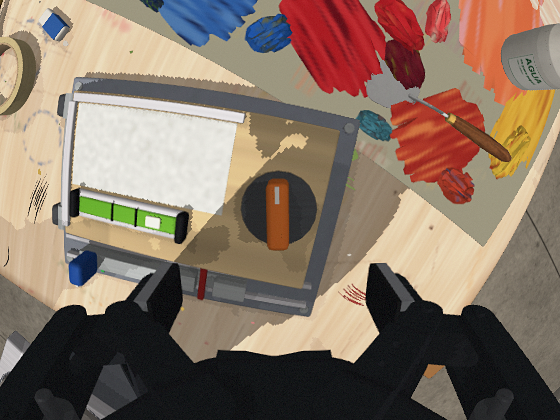

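```bash
python3 -c "
from fit import *
crop('w5',230,330,160,260,6,'w5z');
"
```

```text
(no output)
```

View pics/w5z.png

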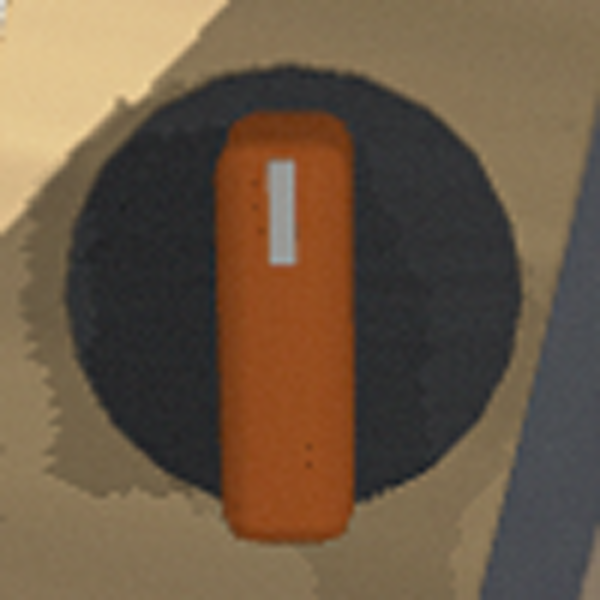

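```bash
python3 -c "
from fit import *
c,st=wload('w5');q2=np.array([*q[:2],np.radians(30.2)])
for n,u,v,z in [('top',288,345,.0945),('flange',293,285,.068),('a',286,150,.0945),('b',290,540,.0945),('d',288,345,None)]:
    p=wpx(c,st,230+u/6,160+v/6,z);print(n,p.round(4),(inv(p,q2)*1e3).round(1))
p=wpx(c,st,230+288/6,160+345/6,.0945); plan([*p[:2],.075]); plan([*wpx(c,st,230+293/6,160+285/6,.068)[:2],.068])
"
```

```text
top [ 0.6263 -0.0149  0.0945] [  4.3 -81.7]
flange [ 0.6271 -0.0154  0.068 ] [  4.8 -82.6]
a [6.431e-01 6.000e-04 9.450e-02] [ 26.7 -76.8]
b [ 0.6084 -0.0314  0.0945] [-19.4 -86.9]
d [ 0.6259 -0.0153  0.0927] [  3.8 -81.8]
tcp [ 0.6206 -0.016   0.1701] xdir -48.21 zdir [-0.001  0.    -1.   ] j [ 0.291  0.439 -0.478  1.765  0.235  0.995 -1.119] F [ 0.3  0.2 -0.3] g 1.004 t 5.53
tool shift (100mm) [ 0.031 -0.049  0.951]
tcp [ 0.6206 -0.016   0.1701] xdir -48.21 zdir [-0.001  0.    -1.   ] j [ 0.291  0.439 -0.478  1.765  0.235  0.995 -1.119] F [ 0.3  0.2 -0.3] g 1.004 t 5.53
tool shift (100mm) [ 0.04  -0.052  1.021]
```

Emit:
carry_out(
  commands="0.035 -0.03 0.3 0 0;0 0 0.3 0 0;0 0 0.2 0 0.3;0 0 0.1 0 0.5;0 0 0.05 0 0.7;0 0 0 0 1;0 0 0 0 1;0 0 0 0 1",
)

```text
clock: 6.2
eef_pos: [0.6256, -0.0157, 0.0765]
tool_rot: [-2.869, 1.278, 0.0]
force: [-1.1, 0.4, -0.0]
grip_width: 0.168
```

```bash
python3 -c "
from fit import *
wsnap('w6');plan([ 0.6245 ,-0.0165,.0715]);
"
```

```text
tcp [ 0.6257 -0.0158  0.0765] xdir -47.98 zdir [ 0.001  0.    -1.   ] j [ 0.257  0.555 -0.441  1.819  0.308  0.835 -1.173] F [-4.4  5.2 -1.6] g 0.173 t 6.25
tool shift (100mm) [-0.003  0.014  0.05 ]
```

View pics/w6.png

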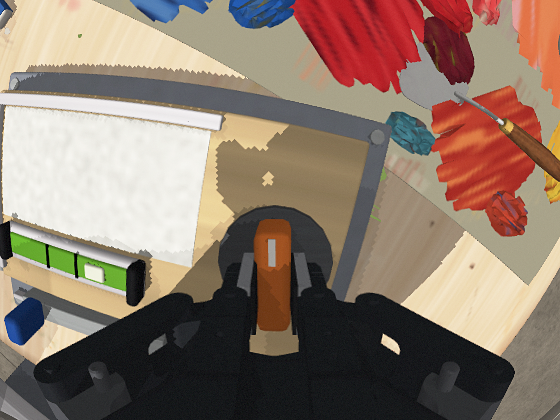

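```bash
python3 -c "
from fit import *
crop('w6',200,350,190,360,4,'w6z')
"
```

```text
(no output)
```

View pics/w6z.png

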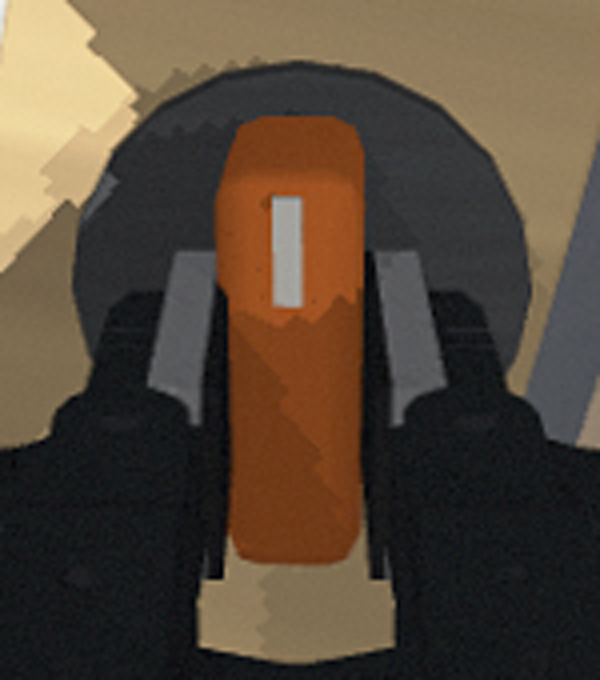

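```bash
python3 -c "
from fit import *
c,st=wload('w6');R=Ro.from_rotvec(st['tool_rot']).as_matrix()
for u,v,z in [(292,178,.0945),(296,562,.0945),(290,250,None),(293,118,.07)]:
    p=wpx(c,st,200+u/4,190+v/4,z);print(p.round(4),(R.T@(p-st['eef_pos'])*1e3).round(1))
for u in (72,528): 
    p=wpx(c,st,200+u/4,190+270/4,.068);print(p.round(4),(R.T@(p-st['eef_pos'])*1e3).round(1))
p=wpx(c,st,200+295/4,190+62/4,.068);print('flange far',p.round(4),(R.T@(p-st['eef_pos'])*1e3).round(1))
"
```

```text
[0.6442 0.0013 0.0945] [ -0.2 -25.2 -18. ]
[ 0.6096 -0.0305  0.0945] [  0.2  21.8 -18. ]
[ 0.6379 -0.0041  0.0931] [ -0.4 -16.8 -16.6]
[6.435e-01 6.000e-04 7.000e-02] [ -0.1 -24.1   6.5]
[0.6095 0.0075 0.068 ] [-28.   -3.5   8.5]
[ 0.648  -0.0353  0.068 ] [29.5 -3.5  8.5]
flange far [0.6484 0.0046 0.068 ] [  0.1 -30.5   8.5]
```

Emit:
carry_out(
  commands="0 0 0.03 0 1;0 0 0.03 0 1;0 0 0.03 0 1;0 0 0.03 0 1;0 0 0 0 1;0 0 0 0 1",
)

```text
clock: 6.75
eef_pos: [0.6269, -0.0167, 0.0678]
tool_rot: [2.87, -1.279, 0.006]
force: [-23.1, -2.3, 60.1]
grip_width: 0.176
```

```bash
python3 -c "
from fit import *
plan([ 0.6245 ,-0.0165,.0715]);
"
```

```text
tcp [ 0.6269 -0.0167  0.0678] xdir -48.04 zdir [ 0.003 -0.002 -1.   ] j [ 0.252  0.566 -0.435  1.823  0.318  0.818 -1.18 ] F [-23.1  -2.3  60.1] g 0.176 t 6.75
tool shift (100mm) [-0.018  0.016 -0.037]
```

```bash
python3 -c "
from fit import *
wsnap('w7'); snap('scene','s7');snap('top','t7')
crop('w7',0,160,190,330,5,'w7z');crop('s7',220,360,180,300,5,'s7z');
"
```

```text
(no output)
```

View pics/w7.png

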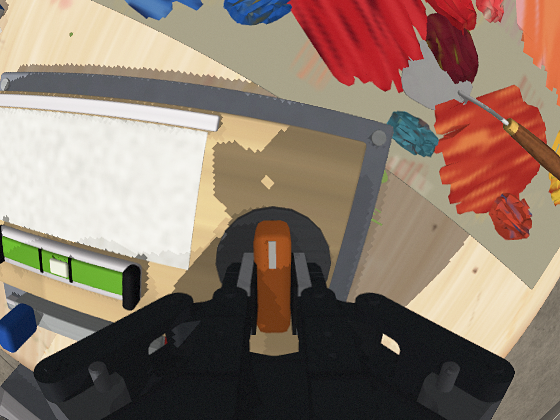

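View pics/w7z.png

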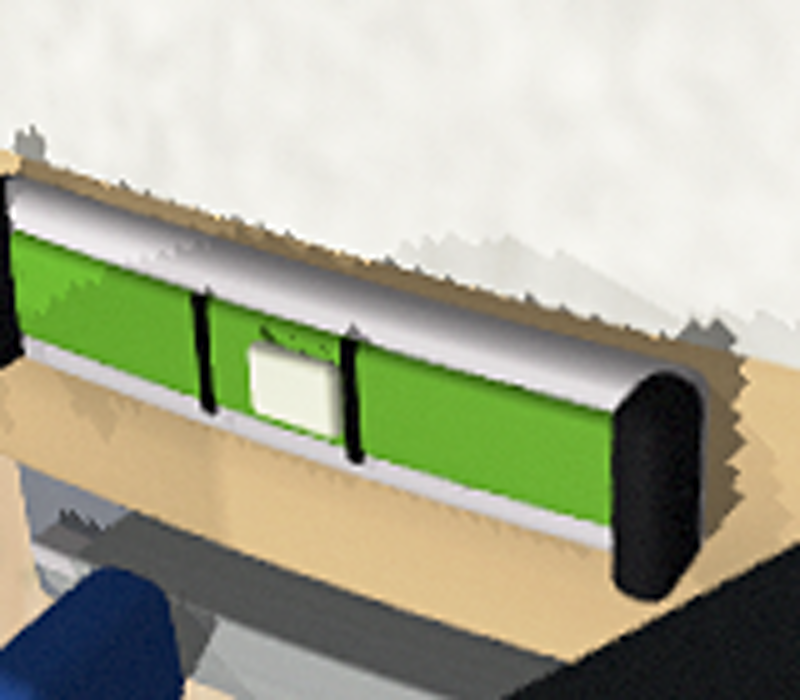

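View pics/s7z.png

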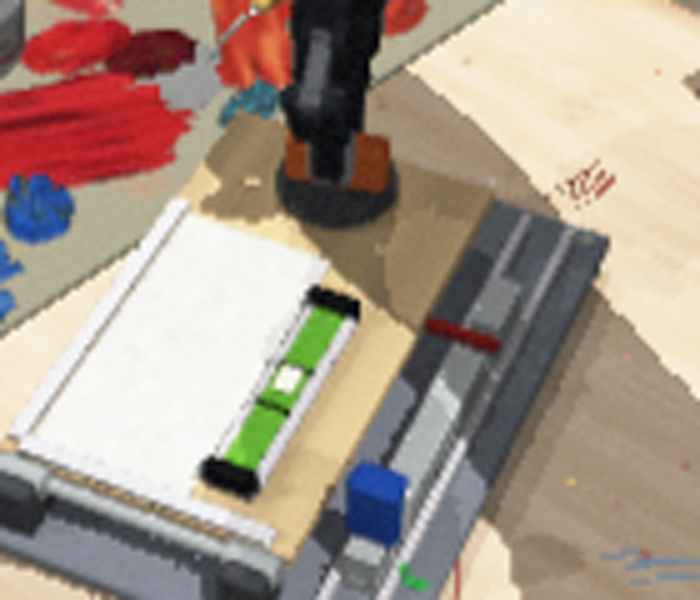

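Emit:
carry_out(
  commands="0 0 -0.02 0 1;0 0 0 0 1;0 0 0 0 1",
)

```text
clock: 7.15
eef_pos: [0.6267, -0.0167, 0.0684]
tool_rot: [-2.869, 1.278, -0.005]
force: [-13.9, -0.7, 36.8]
grip_width: 0.166
```

```bash
python3 -c "
from fit import *
plan([ 0.6245 ,-0.0165,.0715]);wsnap('w8');crop('w8',0,160,190,330,5,'w8z')
"
```

```text
tcp [ 0.6267 -0.0167  0.0684] xdir -48.02 zdir [ 0.003 -0.001 -1.   ] j [ 0.253  0.565 -0.436  1.823  0.316  0.819 -1.179] F [-13.9  -0.7  36.8] g 0.166 t 7.15
tool shift (100mm) [-0.016  0.015 -0.031]
```

View pics/w8z.png

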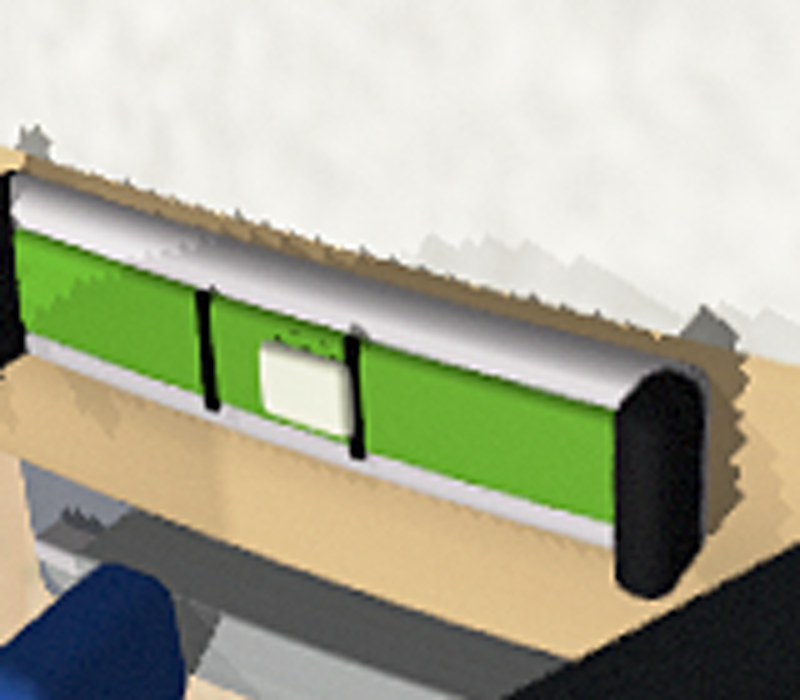

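Emit:
carry_out(
  commands="0 0 -0.006 0 1;0 0 0.004 -0.75 1;0 0 0.004 -0.75 1;0 0 0.004 -0.75 1;0 0 0.004 -0.75 1;0 0 0 0 1;0 0 0 0 1",
)

```text
clock: 7.78
eef_pos: [0.6266, -0.0167, 0.0669]
tool_rot: [-3.052, 0.743, -0.004]
force: [-11.7, -1.3, 29.1]
grip_width: 0.169
```

```bash
python3 -c "
from fit import *
plan([ 0.6245 ,-0.0165,.0715]);print(ctrl.state()['wrist_torque']);wsnap('w9');crop('w9',0,160,120,260,5,'w9z')
"
```

```text
tcp [ 0.6266 -0.0167  0.0669] xdir -27.37 zdir [ 0.002 -0.001 -1.   ] j [ 0.315  0.584 -0.52   1.82   0.38   0.836 -0.869] F [-11.7  -1.3  29.1] g 0.169 t 7.78
tool shift (100mm) [-0.019  0.008 -0.046]
[0.03566183 2.5791191  0.28535447]
```

View pics/w9.png

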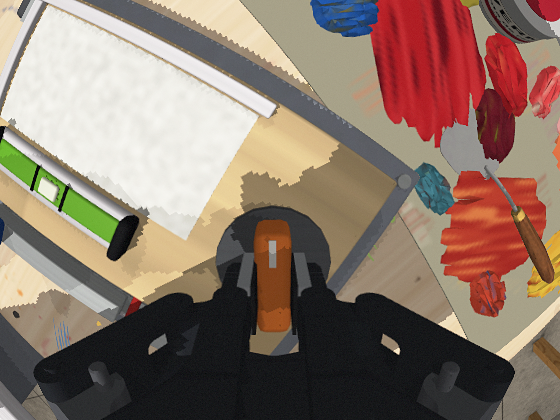

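View pics/w9z.png

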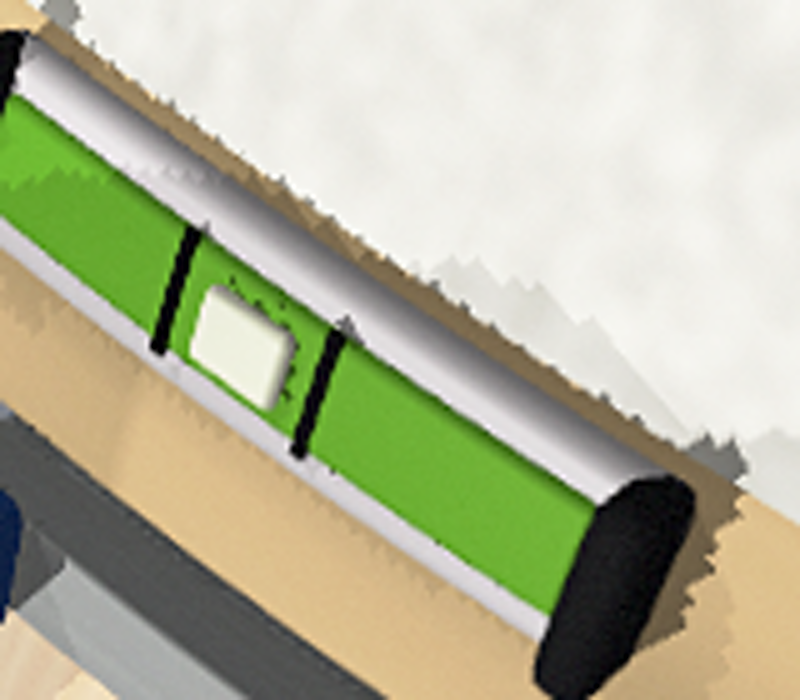

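Emit:
carry_out(
  commands="0 0 -0.007 0 1;0 0 0 0 1;0 0 0 0 1",
)

```text
clock: 8.08
eef_pos: [0.6265, -0.0167, 0.0671]
tool_rot: [3.052, -0.744, 0.003]
force: [-8.9, -0.1, 22.6]
grip_width: 0.169
```

```bash
cat >> fit.py <<'E'
def bub(f):
    """rectify level strip onto z=.058 plane: x along stand -y, 6 px/mm"""
    c,st=wload(f);q2=np.array([q[0]+.0017,q[1]+.0013,np.radians(30.2)])
    H=c['hand_eye'];R=Ro.from_rotvec(st['tool_rot']).as_matrix();K=c['camera_matrix']
    ys,xs=np.mgrid[-0.012:0.012:1/6e3,-0.03:0.03:1/6e3]
    p2=tr(q2,np.stack([-.032-ys.ravel(),.045-xs.ravel()],1))
    p=np.c_[p2,np.full(len(p2),.057)]
    t=(p-st['eef_pos'])@R; k=(t-H[:3,3])@H[:3,:3]
    rr=np.hypot(k[:,0],k[:,1]);th=np.arctan2(rr,k[:,2])
    u=(K[0,2]+K[0,0]*th*k[:,0]/rr).reshape(xs.shape).astype('f4');v=(K[1,2]+K[1,1]*th*k[:,1]/rr).reshape(xs.shape).astype('f4')
    im=cv2.remap(c['frame'],u,v,cv2.INTER_CUBIC); cv2.imwrite('pics/'+f+'b.png',cv2.resize(im,None,fx=2,fy=2)); return im
E
python3 -c "
from fit import *
plan([ 0.6245 ,-0.0165,.0715]);wsnap('w10');bub('w10');bub('w8')
"
```

```text
tcp [ 0.6265 -0.0167  0.0671] xdir -27.4 zdir [ 0.002 -0.001 -1.   ] j [ 0.315  0.584 -0.52   1.82   0.379  0.836 -0.869] F [-8.9 -0.1 22.6] g 0.169 t 8.08
tool shift (100mm) [-0.018  0.008 -0.044]
```

View pics/w10b.png

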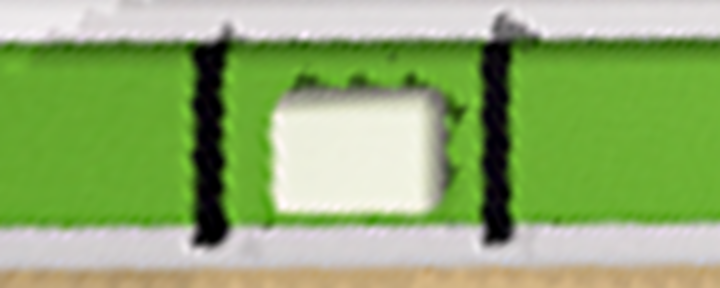

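Emit:
carry_out(
  commands="0 0 -0.005 0 1;0 0 0 0 1;0 0 0 0 1",
)

```text
clock: 8.38
eef_pos: [0.6265, -0.0166, 0.0673]
tool_rot: [-3.052, 0.744, -0.003]
force: [-7.2, 0.8, 17.9]
grip_width: 0.17
```

```bash
python3 -c "
from fit import *
plan([ 0.6245 ,-0.0165,.0715]);wsnap('w11');bub('w11');print(ctrl.state()['wrist_torque'])
"
```

```text
tcp [ 0.6265 -0.0166  0.0673] xdir -27.4 zdir [ 0.002 -0.    -1.   ] j [ 0.315  0.584 -0.52   1.819  0.379  0.837 -0.869] F [-7.2  0.8 17.9] g 0.17 t 8.38
tool shift (100mm) [-0.018  0.008 -0.042]
[0.09585924 1.39243363 0.21066024]
```

View pics/w11b.png

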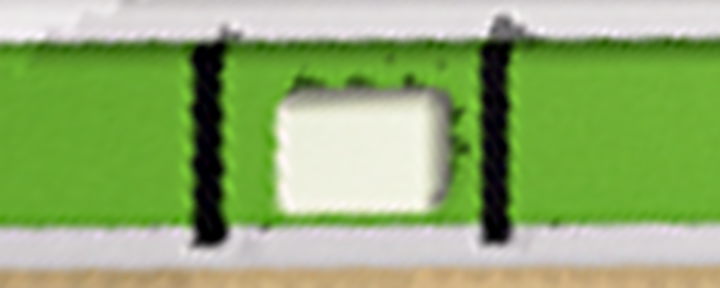

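Emit:
carry_out(
  commands="0 0 0 -0.3 1;0 0 0 -0.3 1;0 0 0 0 1;0 0 0 0 1;0 0 0 0 1",
)

```text
clock: 8.85
eef_pos: [0.6264, -0.0166, 0.0671]
tool_rot: [-3.077, 0.634, -0.003]
force: [-7.1, -0.3, 14.4]
grip_width: 0.168
```

```bash
python3 -c "
from fit import *
plan([ 0.6245 ,-0.0165,.0715]);wsnap('w12');bub('w12');snap('scene','s12');crop('s12',240,340,220,300,6,'s12z')
"
```

```text
tcp [ 0.6264 -0.0166  0.0671] xdir -23.28 zdir [ 0.002 -0.    -1.   ] j [ 0.328  0.588 -0.537  1.819  0.391  0.84  -0.807] F [-7.1 -0.3 14.4] g 0.168 t 8.85
tool shift (100mm) [-0.018  0.006 -0.044]
```

View pics/w12b.png

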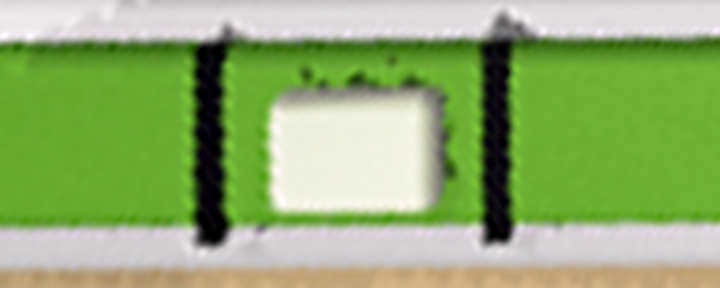

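View pics/s12z.png

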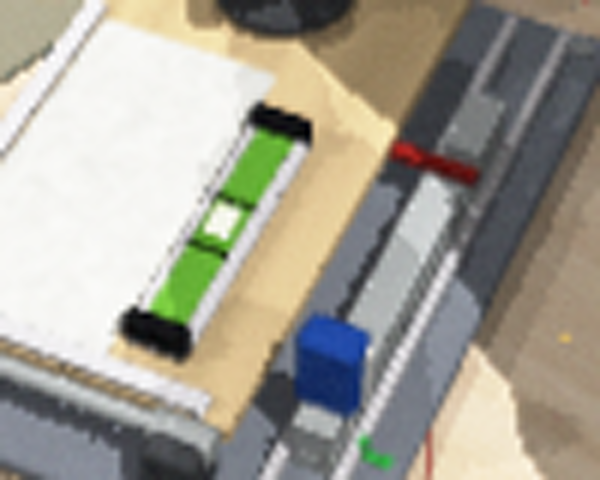

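View pics/w12.png

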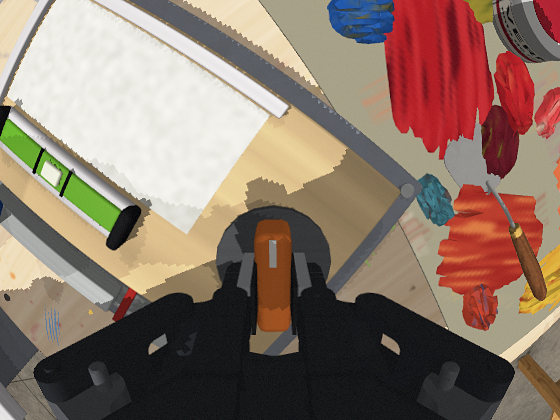

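Emit:
carry_out(
  commands="0 0 0.002 -0.25 1;0 0 0 0 1;0 0 0 0 1;0 0 0 0 1;0 0 0 0 1;0 0 0 0 1;0 0 0 0 1",
)

```text
clock: 9.53
eef_pos: [0.6264, -0.0166, 0.0669]
tool_rot: [3.086, -0.588, 0.003]
force: [-6.1, 0.3, 15.5]
grip_width: 0.17
```

```bash
python3 -c "
from fit import *
plan([ 0.6245 ,-0.0165,.0715]);wsnap('w13');bub('w13');snap('scene','s13');crop('s13',255,300,230,285,12,'s13z')
"
```

```text
tcp [ 0.6264 -0.0166  0.0669] xdir -21.57 zdir [ 0.002 -0.    -1.   ] j [ 0.332  0.589 -0.544  1.819  0.397  0.842 -0.781] F [-6.1  0.3 15.5] g 0.17 t 9.53
tool shift (100mm) [-0.018  0.006 -0.046]
```

View pics/w13b.png

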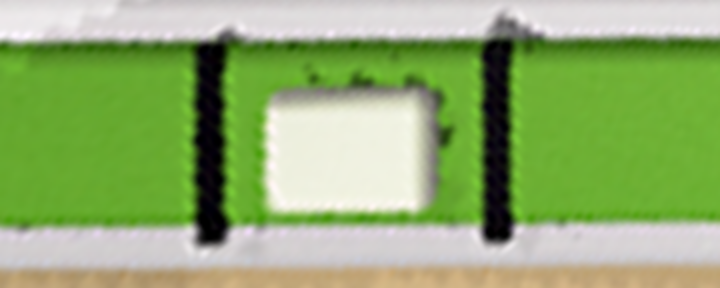

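View pics/s13z.png

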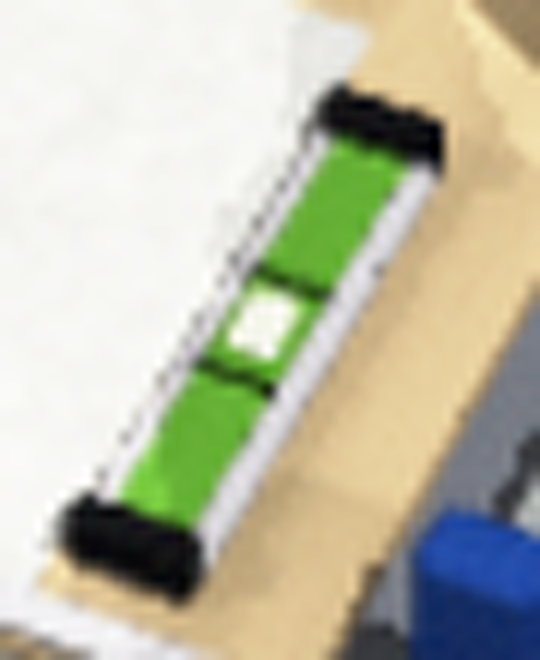

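```bash
python3 -c "
from h import *
print(ctrl.hand_in());s=ctrl.state();print(s['clock'],s['force'],s['grip_width'])"
```

```text
the job is handed in; nothing more can be done
None
the job is handed in; nothing more can be done
```

I slid the lock to the green mark, gripped the knob, pressed the bed down onto its foot and turned the knob until the bubble was centred. I handed the job in at about 9.6 s, with the gripper still holding and pressing the knob. The hand-in gives no verdict.

**Lock:** I moved it about 36.5 mm. The pointer then read 89.6 mm against 90 mm for the mark. The notch centre was within about 1 mm of the tongue, and the bed sank fully when pressed.

**Bubble:** I turned the knob counter-clockwise to about 0.67 rad. On the flattened wrist picture the bubble was centred to about 0.3 mm or better, and the scene camera agreed.

**Press at the end:** It was steady at about 15 N down. The bed needs 5 N at level, so the rest bears on the foot.

**What disagreed or went less cleanly:**
- The final knob angle is slightly under the stated 0.7 to 1.3 rad. The pressed bed gives about 0.2 mm for each 5 N, so the bubble reading depends somewhat on how hard it is pressed.
- My first press peaked at about 60 N at the wrist before I eased it. That is well under the 120 N limit.
- The knob is held by finger friction on the bar, about 8 mm above the flange, rather than pressed on the flange. It did not slip.
- My estimates of the knob's position differed by about 4 mm between pictures. I took a middle value, and the grip was within 2 mm of the knob's axis.

I did not touch the surrounding tools and materials.

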